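# Third hand at a picture-frame corner

### The job

Help me join this picture frame: first lock the long rail in the jig by turning the red T-knob of its hold-down clockwise until it is tight, then lay the short rail flat on the board, outer (longer) face square against the far fence and its left mitre closed up on the long rail's mitre. Hold it there for me while I pin the corner: a steady push of about 10 N against the far fence, mitre kept closed, no hard shove, and finish while still holding and pressing. Leave the long rail where it lies and do not disturb the other things on the table.

Things in the scene. Friction and masses are not known exactly. Their poses are not given: they have to be found in the camera images.
- corner (a point): the jig: a fixed grey board 15 mm thick on the table (x -260 to +30, y -200 to +75 mm from here) with two aluminium fences at right angles. This point is where the fence faces would meet, on the board's top: the frame's outer corner sits here (the fences stop short of it). Axes turn with the jig: x away from the robot, y left, z up
- fence_far: the far fence, a rigid aluminium bar 12 mm high above the board, 18 mm wide. Its face towards the robot lies in the plane x = 0 of point corner and spans y -155 to -50 mm there. Origin: middle of that face's lower edge, on the board; axes as point corner
- fence_side: the left fence, the same bar 185 mm long; its right-hand face lies in the plane y = 0 of point corner and spans x -235 to -50 mm there. Origin: middle of that face's lower edge, on the board; axes as point corner
- long_rail: long frame rail, oak moulding 260 mm long, section as the short rail, lying loose on the board until clamped: outer face on the left fence (within 1 mm), one mitre at the corner. Origin: centre of the web's underside, mid-length; its x axis points at the left fence, its y axis along the rail towards the robot
- short_rail: short frame rail, loose, face down on the table, oak, 0.06 to 0.13 kg, ends mitred at 45 degrees. Web 14 mm thick, 36 mm high; at the inner foot a lip 7 mm high stands out 6 mm more. Origin: centre of the web's underside, mid-length; y along the rail, x out of the outer face (at x = +7 mm, 180 mm long; the inner web face at -7 mm is 152 mm long). Grip across the web, above the lip
- rail_place (a point): where the short rail's origin belongs when it is home, on the board's top, and how its axes then point: x = -7, y = -90, z = 0 mm in the frame of point corner. The mitres meet at 45 degrees, so pushing the rail to the left (+y) on the long rail also wedges it against the far fence with up to about the same force
- clamp_knob (a joint): turn of the hold-down's red T-knob, rad, clockwise from above is positive. 0 to 0.3 at the start, its pad clear of the long rail. From 0.5 the spring pad presses on the rail; tight from 1.3, end stop at 1.5; it needs up to 0.2 N m and stays where it is left
- knob_grip (a point): centre of the T-knob's grip bar, on the vertical knob axis, 95 mm above the table. The bar is 50 mm long (along this point's x axis, which turns with it), 14 mm thick, 24 mm high (12 mm up and down from here). The knob sits on the hold-down's arm (top 18 mm below this point), which reaches from a post to the left of the left fence over the long rail
- half_frame: bystander: the other half of the frame, already joined to an L of the same oak moulding, legs 260 and 180 mm, 36 mm high; origin on the underside at the free end of the short leg
- glue: bystander: white glue bottle with yellow label and red cap, 52 mm diameter, 140 mm high; origin at the centre of its underside
- books: bystander: a white and a crimson book in a stack, about 170 x 240 x 32 mm, a pen on top; origin at the centre of the underside
- pin_box: bystander: blue open box of pins, 110 x 80 x 30 mm; origin at the centre of its underside
- tape: bystander: roll of beige tape lying flat, 96 mm diameter, 25 mm high; origin at the centre of its underside
There are look-alikes about, which are no part of the job. Leave any purple look-alike of the short_rail alone.

How it is judged:
By the outcome, as a careful person would: the job done as asked, in the order asked, and still so for the second after the job is handed in, while the arm keeps its last pose, push and grip.
It also fails if it takes over 72 s, if anything falls off the work surface, if the arm or the gripper's body presses on something with over 40 N, if the wrist force passes 120 N, or if a joint passes its speed limit or range.

### The arm

A 6-joint arm with a two-finger parallel gripper is mounted at the origin on the work surface. World frame = base frame: x ahead of the robot, y to its left, z up, the work surface at z = 0. Lengths are in m, angles in rad, forces in N, time in s.
With the tool pointing down it reaches from about 0.325 to 0.85 m from the base axis. Payload 4.4 kg.
Tool frame: the origin (TCP) lies at the very end of the fingers, on their centre line; the grasp point (between the pads) lies 19 mm behind it; z points along the fingers, y is the direction in which the jaws open and shut (so a half turn about z gives the same grasp; the last joint's range is limited). The gripper opens to 94 mm and grips with 3 to 60 N. Pads are 16 mm wide; open, the fingers measure 119 mm over their backs; the gripper's body (75 mm by 177 mm) begins 78 mm behind the grasp point.
Start: joints at [1.06, 0.207, 1.542, -0, 1.393, -0.15], TCP at [0.203, 0.538, 0.205] pointing down, gripper open.
Joint ranges: [-2.73, 2.73], [-0.86, 2.22], [0.23, 2.46], [-1.11, 4.25], [0.08, 2.63], [-2.82, 2.82]. Speed limits (rad/s): [2.79, 2.79, 3.14, 3.14, 3.14, 3.14].

### API

Orientations are given as a unit quaternion [x, y, z, w].
In Python, from workcell import robot, kinematics, eyes, finder, sensors gives the robot as it stands. The module is installed in compiled form; this text tells all that it offers. Calls block until the motion is done:
- robot.movep(position, orientation): joint-space move of the TCP to a pose.
- robot.move_linear(position, orientation=None, vel=0.15): straight line of the TCP; orientation=None keeps the orientation; vel is the mean speed in m/s.
- robot.goto_joints(angles): joint-space move.
- robot.gripper_to(opening, effort=None): finger opening in m; effort is the grip in N (None keeps the last); returns when the fingers have stopped.
- robot.wait(seconds).
- kinematics.solve_ik(position, orientation): joint angles nearest the present ones, or None.
- eyes.grab_frame(name): name is "side" or "top" or "wrist"; returns a dict with "image" (420x560x3 uint8, blue, green, red), "depth" (420x560 float32, m along the optical axis (not along the pixel's ray), 0 where there is no reading), "fx", "fy", "cx", "cy" (pixels), "distortion" ([k1, k2, p1, p2, k3] as OpenCV has them; the pictures are not rectified), "pose" (4x4, takes a point from camera to world coordinates). Camera axes: x right, y down, z forward; pixel columns grow to the right and rows downward; lengths in m; the calibration is good to about 2 mm. A picture is of the moment at which its call begins.
A pose or a line that the arm cannot do raises robot.IKError and nothing moves.
- robot.sign_off(): hands the job in, once; it reports no verdict.
Trained networks look in the newest picture that a camera, given by its name, has taken for a name from the list of things; names that differ only in an ending like _2 or _b are one class to them, and where a whole thing is asked for, a point or a joint stands for the part that bears it (a point fixed in the world has none). Each returns a list of dicts, best first, with "conf" (0 to 1); they miss things now and then, are a little off and sometimes report something else, mostly with a low value. They report only what shows in the picture. A call takes as long as a camera call. They do not tell look-alikes from the thing itself.
- finder.boxes_of(camera, label): "extent" ([left, top, width, height] in pixels, round what is visible of it).
Readings, each from a call of its own:
- sensors.get_clock(): time.
- sensors.get_q(): joint angles.
- sensors.get_dq(): joint speeds.
- sensors.get_joint_torque(): joint torques, N m.
- sensors.get_eef_pos(): TCP position.
- sensors.get_tool_rot(): TCP orientation.
- sensors.get_wrist_force(): force on the tool from outside, world axes, zero at the start.
- sensors.get_torque(): the same for the moment, N m.
- sensors.get_gripper_width(): finger opening in m.
Only numpy, scipy, OpenCV 4.12 (cv2) and the standard library are available. Lean on these libraries where they do the work, as an engineer would, in place of code of your own. Each camera call takes 0.05 s, during which the arm holds its last target.

## Working session

There is one attempt and no reset: what is moved stays moved. The work goes in short steps, each a Python script; the robot and the scene stay as the last script left them, time stands still between calls to the robot, and variables do not carry over. Pictures are saved under pics/ and viewed, and the job is handed in when it is done.

```bash
mkdir -p pics; ls
cat > h.py <<'E'
import numpy as np, cv2
from workcell import robot, kinematics, eyes, finder, sensors
def K(f): return np.array([[f['fx'],0,f['cx']],[0,f['fy'],f['cy']],[0,0,1.]])
def px2w(f,u,v,z):
    "pixel(s) to world on plane z"
    p=cv2.undistortPoints(np.array([[[u,v]]],float),K(f),np.array(f['distortion'],float))[0,0]
    T=np.array(f['pose']); d=T[:3,:3]@np.array([p[0],p[1],1]); o=T[:3,3]
    return o+d*(z-o[2])/d[2]
def w2px(f,P):
    T=np.linalg.inv(np.array(f['pose'])); r,_=cv2.Rodrigues(T[:3,:3])
    return cv2.projectPoints(np.atleast_2d(np.array(P,float)),r,T[:3,3],K(f),np.array(f['distortion'],float))[0][:,0]
def cloud(f):
    d=f['depth']; h,w=d.shape; uu,vv=np.meshgrid(np.arange(w),np.arange(h))
    p=cv2.undistortPoints(np.stack([uu,vv],-1).reshape(-1,1,2).astype(float),K(f),np.array(f['distortion'],float)).reshape(h,w,2)
    P=np.concatenate([p*d[...,None],d[...,None]],-1); T=np.array(f['pose'])
    W=P@T[:3,:3].T+T[:3,3]; W[d<=0]=np.nan
    return W
E
python3 - <<'E'
from h import *
for n in ['top','side','wrist']:
    f=eyes.grab_frame(n); cv2.imwrite(f'pics/{n}0.png',f['image']); np.save(f'{n}0.npy',f,allow_pickle=True)
    print(n,f['fx'],f['cx'],f['cy'],np.round(f['pose'],3).tolist())
    for l in ['short_rail','long_rail','clamp_knob','fence_far','fence_side','half_frame','glue','tape']:
        print(l,[(round(b['conf'],2),np.round(b['extent']).astype(int).tolist()) for b in finder.boxes_of(n,l)][:3])
print(sensors.get_clock())
E
```

```text
pics
top 444.3999355429112 280.39641431713017 206.5472599961278 [[0.017, -0.979, 0.205, 0.324], [-1.0, -0.016, 0.008, -0.058], [-0.004, -0.205, -0.979, 1.245], [0.0, 0.0, 0.0, 1.0]]
short_rail [(0.7, [347, 212, 62, 30]), (0.62, [294, 277, 54, 34])]
long_rail [(0.86, [205, 174, 8, 96])]
clamp_knob [(0.6, [194, 225, 15, 13])]
fence_far [(0.62, [226, 166, 36, 11]), (0.49, [178, 165, 104, 105])]
fence_side [(0.7, [198, 192, 10, 66]), (0.2, [33, 175, 66, 93])]
half_frame [(0.66, [33, 174, 66, 93]), (0.37, [201, 191, 6, 66])]
glue [(0.73, [317, 134, 20, 25])]
tape [(0.56, [366, 276, 38, 34])]
side 530.5492345228666 276.48148194120165 210.49694141267662 [[0.975, -0.159, 0.154, 0.279], [-0.22, -0.634, 0.742, -1.374], [-0.02, -0.757, -0.653, 1.272], [0.0, 0.0, 0.0, 1.0]]
short_rail [(0.8, [214, 244, 16, 43]), (0.67, [270, 272, 37, 38])]
long_rail [(0.61, [226, 181, 67, 23])]
clamp_knob []
fence_far [(0.57, [223, 177, 92, 65])]
fence_side []
half_frame [(0.93, [208, 127, 62, 32])]
glue [(0.61, [334, 219, 17, 38])]
tape [(0.71, [217, 291, 30, 28])]
wrist 343.12718325976033 275.6239124356977 212.00847148506995 [[0.351, 0.91, 0.221, 0.139], [0.936, -0.341, -0.083, 0.563], [-0.0, 0.236, -0.972, 0.386], [0.0, 0.0, 0.0, 1.0]]
short_rail []
long_rail []
clamp_knob []
fence_far []
fence_side []
half_frame [(0.76, [252, 348, 167, 42])]
glue []
tape []
1.35
```

Run:
```python
import cv2
a=cv2.imread('pics/top0.png');cv2.imwrite('pics/top0c.png',cv2.resize(a[120:330,170:430],None,fx=3,fy=2.85,interpolation=cv2.INTER_CUBIC))
```

```text
(no output)
```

View pics/top0c.png

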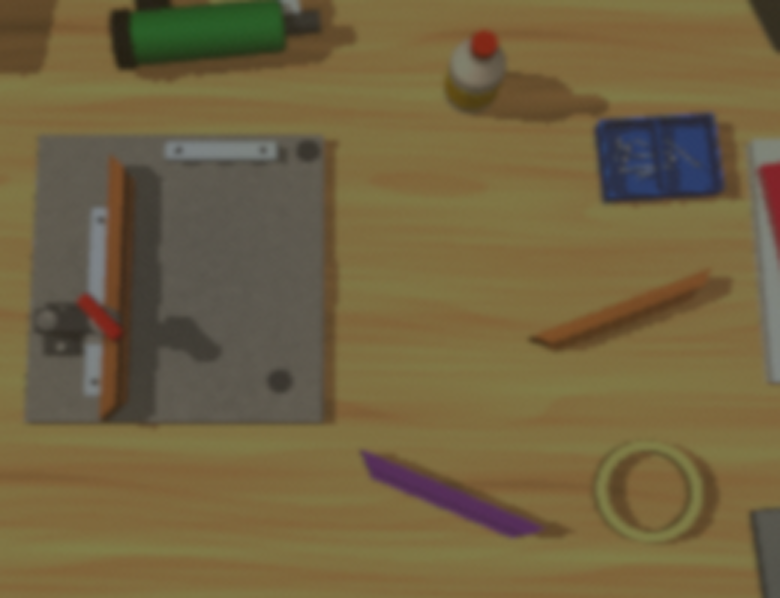

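View pics/side0.png

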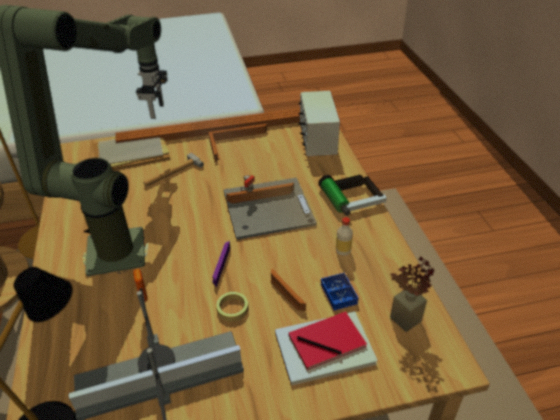

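View pics/top0.png

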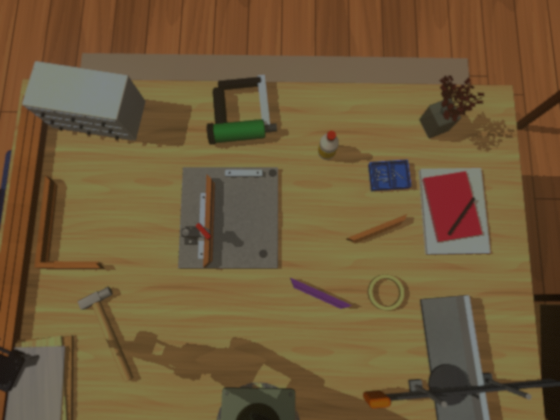

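Run:
```python
from h import *
f=np.load('top0.npy',allow_pickle=True).item()
def crop(x,y): return 170+x/3,120+y/2.85
for n,(x,y),z in [('rail L',(540,343),.036),('rail R',(710,272),.036),('long far',(118,160),.051),('long near',(106,415),.051),('knob',(101,318),.107),('fencefar L',(165,150),.027),('fencefar R',(277,150),.027),('side far',(98,210),.027),('side near',(92,395),.027),('board FL',(38,137),.015),('board FR',(323,137),.015),('board NR',(323,422),.015),('board NL',(27,422),.015)]:
    print(n,np.round(px2w(f,*crop(x,y),z),4))
W=cloud(f)
for c in [(378,229),(208,220),(204,230)]:
    print(np.round(W[c[1],c[0]],3))
```

```text
rail L [ 0.4855 -0.2399  0.036 ]
rail R [ 0.5575 -0.3976  0.036 ]
long far [0.6571 0.1516 0.051 ]
long near [0.4091 0.1499 0.051 ]
knob [0.4926 0.149  0.107 ]
fencefar L [0.6749 0.1117 0.027 ]
fencefar R [0.6766 0.0053 0.027 ]
side far [0.6123 0.1721 0.027 ]
side near [0.4297 0.1679 0.027 ]
board FL [0.6901 0.2361 0.015 ]
board FR [ 0.6944 -0.0379  0.015 ]
board NR [ 0.4084 -0.0432  0.015 ]
board NL [0.4037 0.2284 0.015 ]
[ 0.519 -0.318  0.034]
[0.533 0.149 0.05 ]
[0.496 0.148 0.109]
```

```bash
cat >> h.py <<'E'
from scipy.spatial.transform import Rotation as R
def down(a):
    "tool z down, tool y at heading a in world"
    y=np.array([np.cos(a),np.sin(a),0]); z=np.array([0,0,-1.]); x=np.cross(y,z)
    return R.from_matrix(np.stack([x,y,z],1)).as_quat()
E
python3 - <<'E'
from h import *
f=np.load('wrist0.npy',allow_pickle=True).item()
Rt=R.from_quat(sensors.get_tool_rot()).as_matrix(); p=sensors.get_eef_pos()
C=np.array(f['pose']); print('cam in tool',np.round(Rt.T@(C[:3,3]-p),4)); print(np.round(Rt.T@C[:3,:3],3)); print(np.round(Rt,3), sensors.get_wrist_force())
np.save('camtool.npy',np.block([[Rt.T@C[:3,:3],(Rt.T@(C[:3,3]-p))[:,None]],[np.zeros((1,3)),np.ones((1,1))]]))
for nm,pos in [('jig',[.5,.1,.3]),('rail',[.52,-.32,.25]),('knob',[.4926,.149,.09]),('place',[.655,.07,.05])]:
    for a in range(-180,180,45):
        q=kinematics.solve_ik(pos,down(np.radians(a)))
        print(nm,a,None if q is None else np.round(q,2))
E
```

```text
cam in tool [ 0.0691  0.0006 -0.1802]
[[ 0.002 -0.972 -0.236]
 [ 1.     0.002  0.   ]
 [ 0.    -0.236  0.972]]
[[-0.936  0.353 -0.   ]
 [ 0.353  0.936 -0.   ]
 [ 0.    -0.    -1.   ]] [-0.19257454  0.39518808 -0.02380321]
jig -180 None
jig -135 [ 0.03  0.01  1.57 -0.    1.57  2.38]
jig -90 [ 0.03  0.01  1.57 -0.    1.57  1.6 ]
jig -45 [ 0.03  0.01  1.57 -0.    1.57  0.81]
jig 0 [ 0.03  0.01  1.57 -0.    1.57  0.03]
jig 45 [ 0.03  0.01  1.57 -0.    1.57 -0.76]
jig 90 [ 0.03  0.01  1.57 -0.    1.57 -1.54]
jig 135 [ 0.03  0.01  1.57 -0.    1.57 -2.33]
rail -180 [-0.69  0.25  1.39 -0.    1.5   2.45]
rail -135 [-0.69  0.25  1.39 -0.    1.5   1.66]
rail -90 [-0.69  0.25  1.39 -0.    1.5   0.88]
rail -45 [-0.69  0.25  1.39 -0.    1.5   0.09]
rail 0 [-0.69  0.25  1.39 -0.    1.5  -0.69]
rail 45 [-0.69  0.25  1.39 -0.    1.5  -1.48]
rail 90 [-0.69  0.25  1.39 -0.    1.5  -2.26]
rail 135 None
knob -180 None
knob -135 [ 0.13  0.21  1.8  -0.    1.14  2.48]
knob -90 [ 0.13  0.21  1.8  -0.    1.14  1.7 ]
knob -45 [ 0.13  0.21  1.8  -0.    1.14  0.91]
knob 0 [ 0.13  0.21  1.8  -0.    1.14  0.13]
knob 45 [ 0.13  0.21  1.8  -0.    1.14 -0.66]
knob 90 [ 0.13  0.21  1.8  -0.    1.14 -1.45]
knob 135 [ 0.13  0.21  1.8  -0.    1.14 -2.23]
place -180 None
place -135 [-0.02  0.53  1.44 -0.    1.17  2.33]
place -90 [-0.02  0.53  1.44 -0.    1.17  1.55]
place -45 [-0.02  0.53  1.44 -0.    1.17  0.76]
place 0 [-0.02  0.53  1.44 -0.    1.17 -0.02]
place 45 [-0.02  0.53  1.44 -0.    1.17 -0.81]
place 90 [-0.02  0.53  1.44 -0.    1.17 -1.6 ]
place 135 [-0.02  0.53  1.44 -0.    1.17 -2.38]
```

Run:
```python
from h import *
robot.movep([.50,.10,.30],down(np.pi/2))
f=eyes.grab_frame('wrist'); cv2.imwrite('pics/wj.png',f['image']); np.save('wj.npy',f,allow_pickle=True)
print(sensors.get_clock())
for l in ['long_rail','clamp_knob','knob_grip','fence_far','fence_side']:
    print(l,[(round(b['conf'],2),np.round(b['extent']).astype(int).tolist()) for b in finder.boxes_of('wrist',l)][:3])
print(np.round(f['pose'],4).tolist(),sensors.get_clock())
```

```text
3.3417
long_rail [(0.83, [304, 106, 20, 195])]
clamp_knob [(0.66, [303, 167, 36, 39])]
knob_grip [(0.6, [302, 170, 38, 42])]
fence_far [(0.7, [213, 293, 68, 17])]
fence_side [(0.78, [317, 126, 15, 135])]
[[-0.0027, 0.9718, 0.2356, 0.431], [1.0, 0.0026, 0.001, 0.1014], [0.0003, 0.2356, -0.9718, 0.48], [0.0, 0.0, 0.0, 1.0]] 3.5917
```

View pics/wj.png

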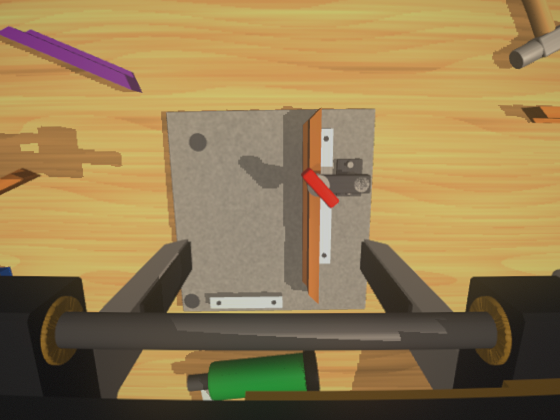

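Run:
```python
import cv2
a=cv2.imread('pics/wj.png')
cv2.imwrite('pics/wj1.png',cv2.resize(a[100:220,270:390],None,fx=5,fy=5,interpolation=cv2.INTER_CUBIC)) 
cv2.imwrite('pics/wj2.png',cv2.resize(a[220:320,190:350],None,fx=5,fy=5,interpolation=cv2.INTER_CUBIC))
```

```text
(no output)
```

View pics/wj1.png

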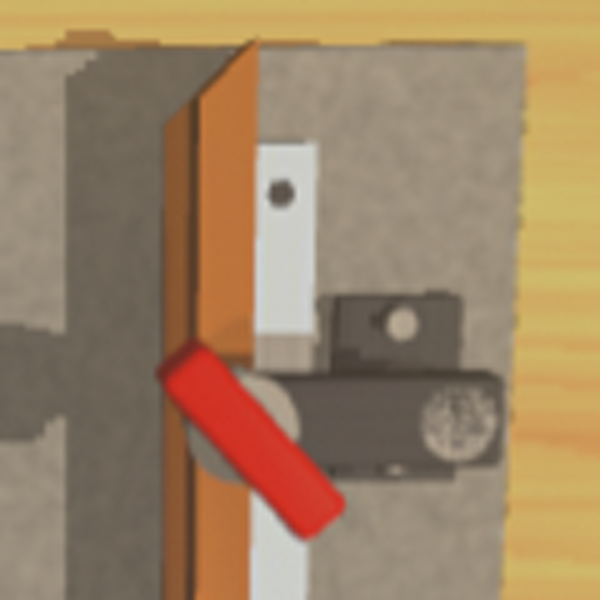

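View pics/wj2.png

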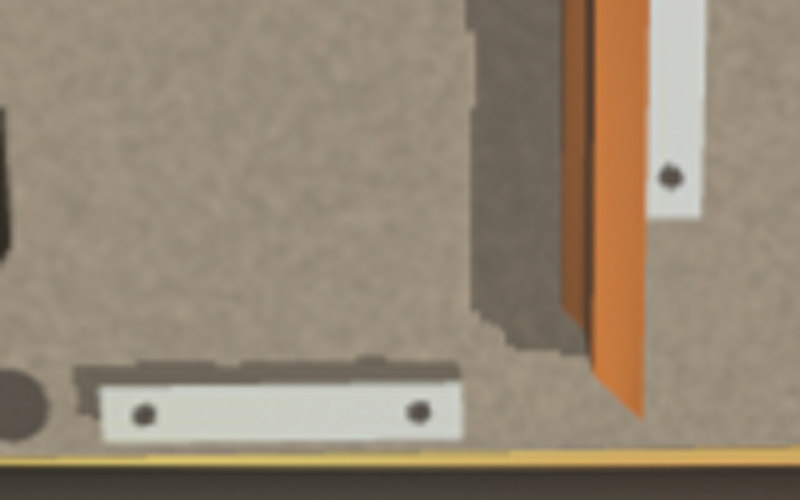

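Run:
```python
from h import *
f=np.load('wj.npy',allow_pickle=True).item()
c1=lambda x,y:(270+x/5-.4,100+y/5-.4); c2=lambda x,y:(190+x/5-.4,220+y/5-.4)
def P(n,uv,z):
    p=px2w(f,*uv,z);print(n,np.round(p*1000,1));return p
a=P('FF R',c2(100,384),.027);b=P('FF L',c2(463,380),.027)
c=P('FS far outer',c2(703,217),.027);d=P('FS near outer',c1(318,143),.027)
e=P('rail tip far',c2(643,415),.051);g=P('rail tip near',c1(258,42),.051)
P('in far',c2(593,370),.051);P('in near',c1(198,98),.051)
print('yaws',np.degrees(np.arctan2(-(b-a)[0],(b-a)[1])),np.degrees(np.arctan2((c-d)[1],(c-d)[0])),np.degrees(np.arctan2((e-g)[1],(e-g)[0])),np.linalg.norm(e-g),np.linalg.norm(c-d),np.linalg.norm(b-a))
B=[P('board',c1(525,42),.015),P('bFL',c2(800,448),.015)]
k1=P('k',c1(180,360),.107);k2=P('k',c1(323,520),.107);print((k1+k2)/2,np.degrees(np.arctan2((k2-k1)[1],(k2-k1)[0])))
W=cloud(f)
m=(W[...,2]>.098)&(abs(W[...,0]-.49)<.06)&(abs(W[...,1]-.15)<.06)
img=f['image'].astype(int); m&=(img[...,2]>150)&(img[...,1]<90)
q=W[m]; print(m.sum(),np.nanmean(q,0)); print(cv2.minAreaRect((q[:,:2]*1000).astype(np.float32)),np.percentile(q[:,2],[5,50,95]))
m=(img[...,2]>150)&(img[...,1]<90)&(np.indices(m.shape)[1]>290)&(np.indices(m.shape)[1]<350)&(np.indices(m.shape)[0]<220)&(np.indices(m.shape)[0]>160)
v,u=np.nonzero(m); pts=np.array([px2w(f,x,y,.107)[:2]*1000 for x,y in zip(u,v)],np.float32); print(cv2.minAreaRect(pts))
```

```text
FF R [667.1   6.4  27. ]
FF L [665.4 111.7  27. ]
FS far outer [614.8 179.1  27. ]
FS near outer [429.7 175.6  27. ]
rail tip far [663.5 160.9  51. ]
rail tip near [406.1 156.3  51. ]
in far [649.9 146.7  51. ]
in near [419.2 142.2  51. ]
yaws 0.9542120675817332 1.074266243879547 1.021311861981645 0.2575033221934096 0.18513618550307887 0.10533463157176189
board [403.4 230.9  15. ]
bFL [694.1 213.7  15. ]
k [476.1 134.2 107. ]
k [511.7 166.9 107. ]
[0.49388373 0.15058837 0.107     ] 42.60586035181759
501 [0.49456563 0.15110973 0.10772184]
((494.97564697265625, 151.17662048339844), (48.18806457519531, 13.145627975463867), 42.97740173339844) [0.10599617 0.10778238 0.10924855]
((494.4053955078125, 151.07516479492188), (49.30976104736328, 13.632495880126953), 41.839691162109375)
```

Run:
```python
from h import *
f=np.load('wj.npy',allow_pickle=True).item(); W=cloud(f)
for n,(u,v) in {'post':(362,184),'arm':(340,184),'disc':(326,180),'bolt':(350,165)}.items(): print(n,np.round(W[v,u],4))
robot.gripper_to(.05,effort=35)
k=np.array([.4946,.1511]); a=np.radians(132.3)
robot.movep([*k,.14],down(a))
robot.move_linear([*k,.0845],vel=.08)
print(sensors.get_wrist_force(),sensors.get_torque())
robot.gripper_to(.005,effort=35)
print(sensors.get_clock(),sensors.get_gripper_width(),sensors.get_eef_pos(),sensors.get_wrist_force(),sensors.get_torque())
f=eyes.grab_frame('wrist'); cv2.imwrite('pics/wk.png',f['image'])
```

```text
post [0.494  0.204  0.0783]
arm [0.4942 0.178  0.0775]
disc [0.4886 0.1602 0.084 ]
bolt [0.4769 0.2    0.0258]
[-0.26868352 -0.81906007  0.13251594] [ 0.11546724 -0.0335679  -0.03184821]
6.6167 0.013447136895335792 [0.49557255 0.15018178 0.08470807] [ 2.88894283 -3.98736353 -1.29544026] [-0.67751538 -0.55377062  0.08187946]
```

View pics/wk.png

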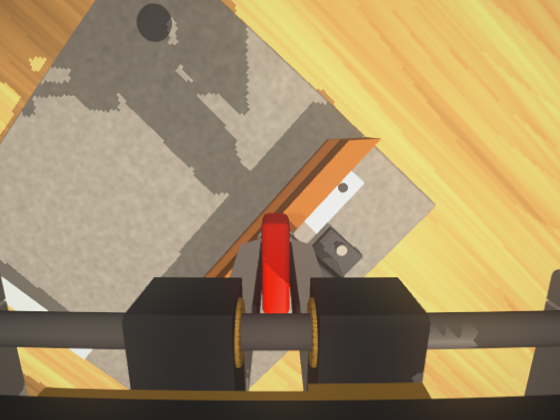

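Run:
```python
from h import *
k=np.array([.4957,.1501,.0845]); a0=np.radians(132.3)
def hd():
    y=R.from_quat(sensors.get_tool_rot()).as_matrix()[:,1]; return np.arctan2(y[1],y[0])
t=0
while t<1.6:
    t+=.1 if t<1 else .05
    robot.movep(k,down(a0-t))
    F=sensors.get_wrist_force();T=sensors.get_torque()
    print(round(t,2),round(a0-hd(),3),np.round(F,1),np.round(T,3),round(float(sensors.get_clock()),2))
    if t>1.05 and abs(T[2])>.55: break
f=eyes.grab_frame('wrist'); cv2.imwrite('pics/wk2.png',f['image'])
```

```text
0.1 0.098 [ 0.8 -1.3  2.4] [-0.194 -0.009 -0.095] 6.92
0.2 0.196 [ 0.1 -1.3  2.3] [-0.179  0.081 -0.12 ] 7.17
0.3 0.296 [-0.4 -1.6  3. ] [-0.143  0.176 -0.138] 7.42
0.4 0.396 [-1.8 -0.9  3.1] [-0.084  0.255 -0.141] 7.67
0.5 0.496 [-2.3 -0.7  4.8] [-0.025  0.375 -0.079] 7.92
0.6 0.595 [-2.   0.6  5.5] [ 0.142  0.439 -0.093] 8.17
0.7 0.695 [-2.5  0.3  5.6] [ 0.058  0.393 -0.11 ] 8.42
0.8 0.795 [-1.7 -0.4  5.5] [ 0.033  0.44  -0.088] 8.67
0.9 0.895 [-2.  -0.   4.9] [ 0.077  0.358 -0.13 ] 8.92
1.0 0.995 [-1.8 -0.4  5.5] [ 0.071  0.38  -0.096] 9.17
1.1 1.094 [-2.7 -0.4  4.2] [ 0.096  0.38  -0.119] 9.42
1.15 1.144 [-1.9  0.8  4.5] [ 0.13   0.32  -0.061] 9.67
1.2 1.194 [-1.2  0.6  5.8] [ 0.111  0.368 -0.004] 9.92
1.25 1.244 [-2.4  0.9  4.4] [0.137 0.352 0.01 ] 10.17
1.3 1.294 [-1.1  0.5  5. ] [ 0.192  0.358 -0.011] 10.42
1.35 1.344 [-2.2  1.1  5.2] [0.15  0.353 0.032] 10.67
1.4 1.394 [-2.2  1.8  4.1] [ 0.182  0.368 -0.068] 10.92
1.45 1.444 [-1.6  1.2  4.8] [ 0.193  0.356 -0.012] 11.17
1.5 1.493 [-2.2  1.5  5. ] [0.252 0.36  0.429] 11.42
1.55 1.542 [-2.   1.8  5.4] [0.251 0.347 0.814] 11.67
```

View pics/wk2.png

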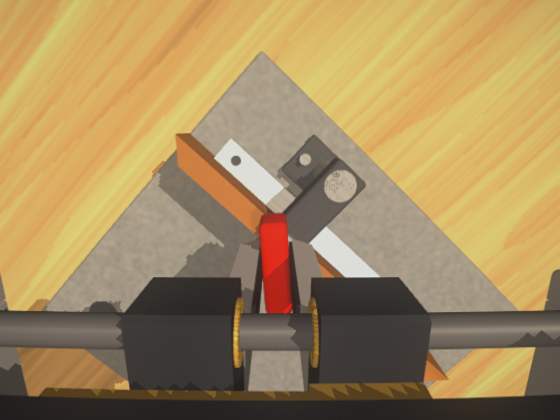

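Run:
```python
from h import *
k=np.array([.4957,.1501,.0845]); a0=np.radians(132.3)
robot.movep(k,down(a0-1.5)); print(sensors.get_torque())
robot.gripper_to(.05)
robot.move_linear([*k[:2],.15],vel=.15)
robot.movep([.52,-.30,.27],down(np.radians(25)))
f=eyes.grab_frame('wrist'); cv2.imwrite('pics/ws.png',f['image']); np.save('ws.npy',f,allow_pickle=True)
print([(round(b['conf'],2),np.round(b['extent']).astype(int).tolist()) for b in finder.boxes_of('wrist','short_rail')])
f=eyes.grab_frame('top'); cv2.imwrite('pics/top1.png',cv2.resize(f['image'][150:290,160:300],None,fx=4,fy=4))
print(sensors.get_clock())
```

```text
[0.27543523 0.32906575 0.39631461]
[(0.83, [258, 132, 22, 137]), (0.59, [131, 1, 84, 73])]
15.1417
```

View pics/ws.png

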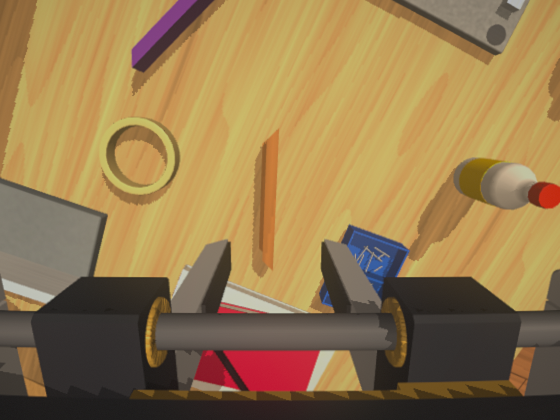

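View pics/top1.png

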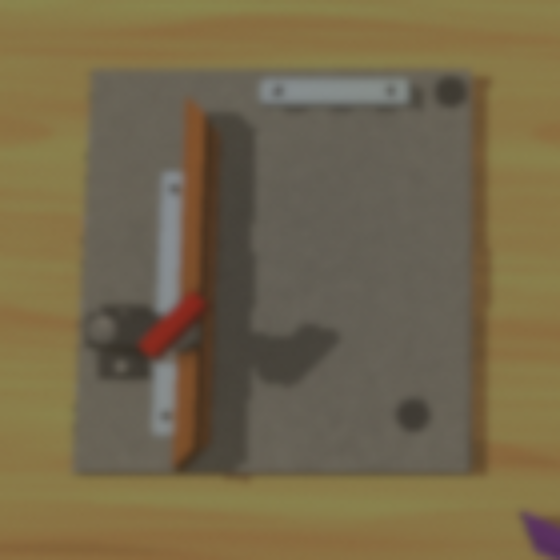

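Run:
```python
import cv2
a=cv2.imread('pics/ws.png')
cv2.imwrite('pics/ws1.png',cv2.resize(a[122:282,230:310],None,fx=5,fy=3.7,interpolation=cv2.INTER_CUBIC))
```

```text
(no output)
```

View pics/ws1.png

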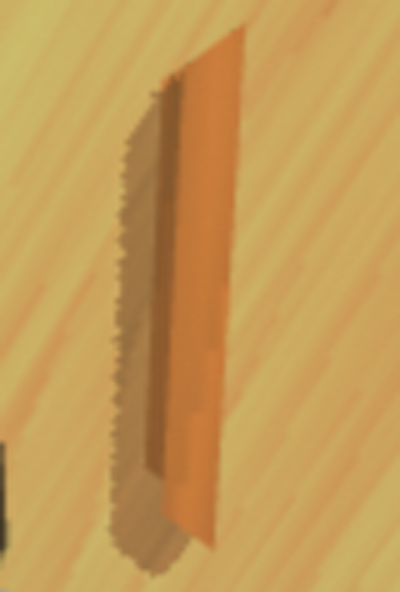

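Run:
```python
from h import *
f=np.load('ws.npy',allow_pickle=True).item()
c=lambda x,y:(230+x/5-.4,122+y/3.7-.4)
A=px2w(f,*c(244,25),.036);B=px2w(f,*c(213,548),.036);C=px2w(f,*c(184,74),.036);D=px2w(f,*c(163,512),.036)
d=A-B;h=np.arctan2(d[1],d[0])-np.pi/2
x=np.array([np.cos(h),np.sin(h),0]);y=np.array([-np.sin(h),np.cos(h),0])
print(np.linalg.norm(d),np.linalg.norm(C-D),np.degrees(h),np.degrees(np.arctan2((C-D)[1],(C-D)[0])-np.pi/2),(A-C)@x)
o1=(A+B)/2-7e-3*x;o2=(C+D)/2+7e-3*x; print(o1,o2)
W=cloud(f);m=(W[...,2]>.03)&(W[...,2]<.042);r=W-o1;m&=(abs(r@y)<.085)&(abs(r@x)<.014)
print(m.sum(),np.median((r@x)[m]),np.percentile((r@x)[m],[2,98]),np.percentile((r@y)[m],[1,99]),np.median(W[m][:,2]))
```

```text
0.1780819506412589 0.14931894438747215 22.714661621875404 22.760437445135697 0.013505774896240372
[ 0.52102423 -0.31891079  0.036     ] [ 0.52212058 -0.32009546  0.036     ]
1481 0.00044619540085719003 [-0.00652855  0.00692701] [-0.0807177   0.08155603] 0.037035189048728434
```

Run:
```python
from h import *
f=np.load('top0.npy',allow_pickle=True).item();W=cloud(f)
for n,(u,v) in {'green':(238,131),'greenL':(212,133),'spout':(272,128),'frame':(240,84),'glue':(331,136),'box':(390,175)}.items(): print(n,np.round(W[v,u],3))
m=(W[...,0]>.69)&(W[...,0]<.80)&(abs(W[...,1]-.07)<.15)&(W[...,2]>.02); q=W[m]; print(q.min(0),q.max(0))
o=np.array([.5215,-.3193]);a=np.radians(22.75)
robot.movep([*o,.08],down(a))
robot.move_linear([*o,.015],vel=.08)
print(sensors.get_wrist_force(),sensors.get_eef_pos())
robot.gripper_to(.005,effort=30)
print(sensors.get_gripper_width(),sensors.get_eef_pos(),sensors.get_wrist_force())
robot.move_linear([*o,.18],vel=.15)
f=eyes.grab_frame('wrist'); cv2.imwrite('pics/wg.png',f['image']);np.save('wg.npy',f,allow_pickle=True)
print(sensors.get_gripper_width(),sensors.get_eef_pos(),sensors.get_wrist_force(),sensors.get_torque(),sensors.get_clock())
```

```text
green [0.789 0.076 0.057]
greenL [0.781 0.149 0.06 ]
spout [ 0.808 -0.02   0.036]
frame [0.942 0.077 0.042]
glue [ 0.747 -0.178  0.14 ]
box [ 0.676 -0.358  0.025]
[ 0.69143044 -0.03322961  0.02022826] [0.79994281 0.18507521 0.06838626]
[-0.00751576  0.3929978   0.61889383] [ 0.52192137 -0.31964773  0.01542345]
0.013734846471636706 [ 0.52156481 -0.3193245   0.01513652] [-0.10312067 -0.10261702  0.85963442]
0.01375881771169818 [ 0.52070116 -0.31866856  0.17839262] [-0.14675836 -0.26192965 -1.47548413] [-0.02210715  0.02497415 -0.03674976] 18.8417
```

View pics/wg.png

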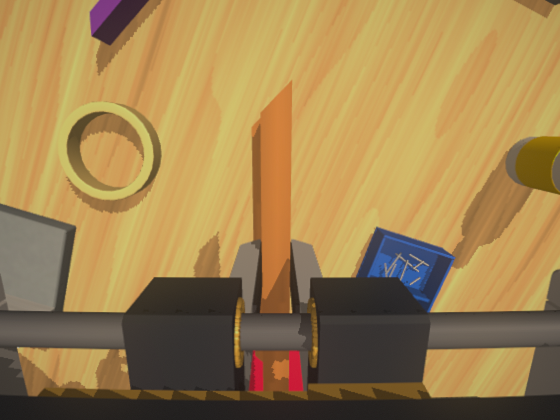

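```bash
cat >> h.py <<'E'
yaw=np.radians(1.02); xh=np.array([np.cos(yaw),np.sin(yaw),0]); yh=np.array([-np.sin(yaw),np.cos(yaw),0])
corner=np.array([.6647,.1617,.015])
def jig(p): d=np.array(p)-corner; return np.array([d@xh,d@yh,d[2]])*1000
def wld(x,y,z): return corner+(x*xh+y*yh+np.array([0,0,z]))/1000
def jf(): F=np.array(sensors.get_wrist_force()); return np.round([F@xh,F@yh,F[2]],2)
E
python3 - <<'E'
from h import *
f=np.load('wg.npy',allow_pickle=True).item()
p=sensors.get_eef_pos();Rt=R.from_quat(sensors.get_tool_rot()).as_matrix()
for uv in [(292,81.5),(261,111)]:
    w=px2w(f,*uv,p[2]+.021); print(np.round(Rt.T@(w-p)*1000,1))
q=down(yaw)
robot.movep(wld(-7-6,-90-14,165),q)
robot.move_linear(wld(-13,-104,24),vel=.2)
print(jf(),jig(sensors.get_eef_pos()))
f=eyes.grab_frame('wrist'); cv2.imwrite('pics/wp.png',f['image']);np.save('wp.npy',f,allow_pickle=True)
print(sensors.get_clock())
E
```

```text
[ 89.6   6.9 -20.8]
[ 77.   -6.8 -20.8]
[ 0.34 -0.83 -1.04] [ -11.6406119  -104.51818673   25.40076803]
21.2333
```

View pics/wp.png

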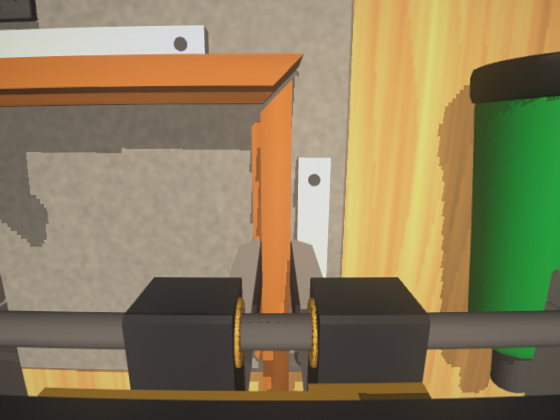

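Run:
```python
from h import *
robot.move_linear(wld(-13,-104,17),vel=.05); robot.wait(.3)
F0=jf(); print(F0,jig(sensors.get_eef_pos()))
for z in np.arange(16,12,-.5):
    robot.move_linear(wld(-13,-104,z),vel=.03); robot.wait(.15)
    F=jf(); print(z,F,np.round(jig(sensors.get_eef_pos()),2))
    if F[2]-F0[2]>2.5: break
f=eyes.grab_frame('wrist'); cv2.imwrite('pics/wp2.png',f['image']);np.save('wp2.npy',f,allow_pickle=True)
print(sensors.get_clock())
```

```text
[-0.7  -0.06 -0.66] [ -12.90282159 -103.98925086   17.14471514]
16.0 [-0.69  0.23 -0.65] [ -13.02 -103.99   15.98]
15.5 [-0.08 -0.33 -1.54] [ -13.   -104.     15.52]
15.0 [-0.33  0.26 -0.67] [ -12.8  -104.02   15.15]
14.5 [-1.21 -0.04  5.64] [ -12.79 -104.01   15.12]
23.475
```

View pics/wp2.png

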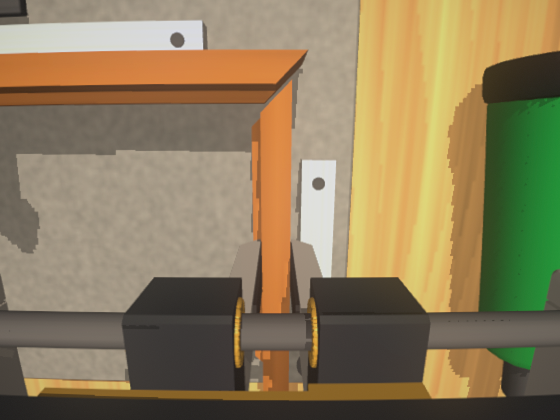

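Run:
```python
from h import *
z=14.8
robot.move_linear(wld(-13,-104,z),vel=.03)
x=-13
robot.move_linear(wld(-9,-104,z),vel=.03); robot.wait(.2); print(jf())
for x in np.arange(-8.5,-2,.5):
    robot.move_linear(wld(x,-104,z),vel=.03); robot.wait(.1)
    F=jf(); print('x',x,F,np.round(jig(sensors.get_eef_pos()),2),np.round(sensors.get_torque()[2],2))
    if F[0]<-3.5: break
print(sensors.get_clock())
for y in [-101,-98,-96,-95,-94]+list(np.arange(-93.5,-84,.5)):
    robot.move_linear(wld(x,y,z),vel=.03); robot.wait(.1)
    F=jf(); print('y',y,F,np.round(jig(sensors.get_eef_pos()),2),np.round(sensors.get_torque()[2],2))
    if F[1]<-4: break
f=eyes.grab_frame('wrist'); cv2.imwrite('pics/wp3.png',f['image']);np.save('wp3.npy',f,allow_pickle=True)
print(sensors.get_clock())
```

```text
[-3.62 -0.31  7.35]
x -8.5 [-4.98  0.17  8.21] [  -9.73 -104.     15.14] -0.02
24.5583
y -101 [-2.44 -0.17  5.6 ] [  -8.46 -101.54   15.15] 0.0
y -98 [-0.37 -3.45  5.12] [ -7.89 -98.58  15.14] 0.03
y -96 [-0.44 -2.24  5.8 ] [ -7.9  -96.36  15.16] -0.01
y -95 [-1.01 -2.97  4.52] [ -7.93 -95.4   15.14] 0.01
y -94 [ 0.82 -2.98  4.89] [ -7.94 -94.43  15.15] 0.03
y -93.5 [ 0.48 -3.2   5.09] [ -7.91 -94.02  15.15] 0.05
y -93.0 [ 0.02 -3.48  5.63] [ -7.9  -93.72  15.16] 0.05
y -92.5 [ 0.23 -5.32  5.76] [ -7.91 -93.71  15.14] 0.04
27.4083
```

View pics/wp3.png

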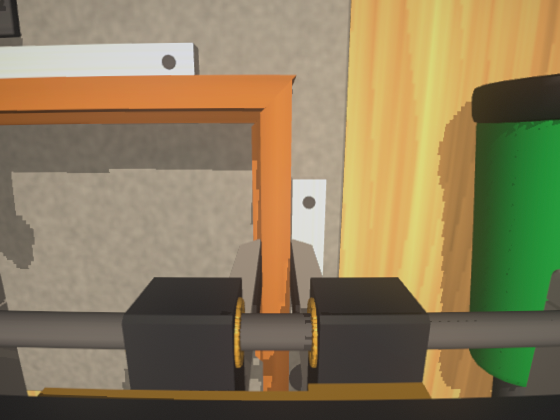

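Run:
```python
from h import *
z=15.0;y=-94.2
robot.move_linear(wld(-8,y,z),vel=.03);robot.wait(.15);print(jf(),jig(sensors.get_eef_pos()))
for x in np.arange(-7.5,0,.5):
    robot.move_linear(wld(x,y,z),vel=.03); robot.wait(.1)
    F=jf(); print('x',x,F,np.round(jig(sensors.get_eef_pos()),2),np.round(sensors.get_torque()[2],2))
    if F[0]<-6: break
for y in np.arange(y+.5,-84,.5):
    robot.move_linear(wld(x,y,z),vel=.03); robot.wait(.1)
    F=jf(); print('y',y,F,np.round(jig(sensors.get_eef_pos()),2),np.round(sensors.get_torque()[2],2))
    if F[1]<-5: break
f=eyes.grab_frame('wrist'); cv2.imwrite('pics/wp4.png',f['image']);np.save('wp4.npy',f,allow_pickle=True)
print(sensors.get_clock())
```

```text
[-0.15 -1.2   5.76] [ -7.9183902  -93.73313764  15.1316274 ]
x -7.5 [-0.67 -1.02  6.71] [ -7.89 -93.75  15.12] 0.01
x -7.0 [-1.02 -1.84  7.79] [ -7.87 -93.69  15.15] 0.01
x -6.5 [-3.23 -0.74  7.56] [ -7.82 -93.73  15.17] -0.02
x -6.0 [-5.83 -1.2   8.78] [ -7.79 -93.72  15.15] -0.02
x -5.5 [-5.43 -1.71 10.45] [ -7.76 -93.73  15.17] 0.07
x -5.0 [-6.73 -1.02 10.86] [ -7.73 -93.73  15.16] 0.02
y -93.7 [-6.88 -1.96  9.95] [ -7.3  -93.6   15.14] 0.03
y -93.2 [-5.59 -2.77  9.35] [ -6.83 -93.4   15.15] 0.02
y -92.7 [-3.65 -2.33  8.83] [ -6.38 -93.09  15.13] 0.01
y -92.2 [-2.94 -2.92  6.89] [ -6.11 -92.86  15.12] 0.03
y -91.7 [-4.14 -5.02  7.99] [ -6.06 -92.72  15.13] -0.04
31.7083
```

View pics/wp4.png

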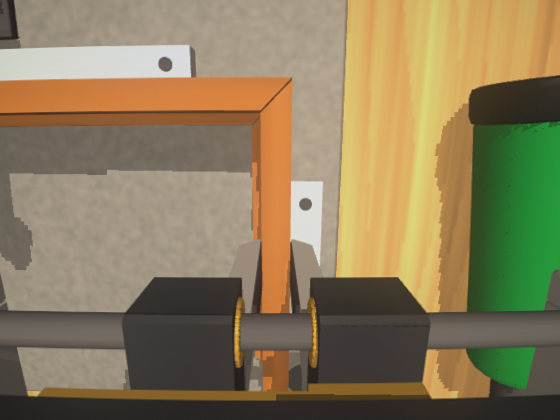

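Run:
```python
from h import *
y=-91.9;x=-5
for z in [15.3,15.5]:
    robot.move_linear(wld(x,y,z),vel=.03);robot.wait(.15);print(z,jf(),np.round(jig(sensors.get_eef_pos()),2))
for x in np.arange(-4.5,0,.5):
    robot.move_linear(wld(x,y,z),vel=.03); robot.wait(.1)
    F=jf(); print('x',x,F,np.round(jig(sensors.get_eef_pos()),2),np.round(sensors.get_torque()[2],2))
    if F[0]<-7.5: break
f=eyes.grab_frame('wrist'); cv2.imwrite('pics/wp5.png',f['image']);np.save('wp5.npy',f,allow_pickle=True)
cv2.imwrite('pics/wp5z.png',cv2.resize(f['image'][60:300,210:350],None,fx=4,fy=2.5,interpolation=cv2.INTER_CUBIC))
print(sensors.get_clock())
```

```text
15.3 [-1.64 -3.79  6.91] [ -6.05 -92.73  15.15]
15.5 [-2.66 -3.92  5.75] [ -6.06 -92.66  15.13]
x -4.5 [-3.53 -4.08  6.4 ] [ -6.05 -92.67  15.13] -0.03
x -4.0 [-4.99 -3.63  8.17] [ -6.02 -92.65  15.12] -0.06
x -3.5 [-5.61 -3.77  8.75] [ -5.99 -92.66  15.16] -0.04
x -3.0 [-6.41 -4.97  9.45] [ -5.97 -92.68  15.16] -0.05
x -2.5 [-7.83 -4.57 10.22] [ -5.94 -92.68  15.2 ] -0.06
34.3083
```

View pics/wp5z.png

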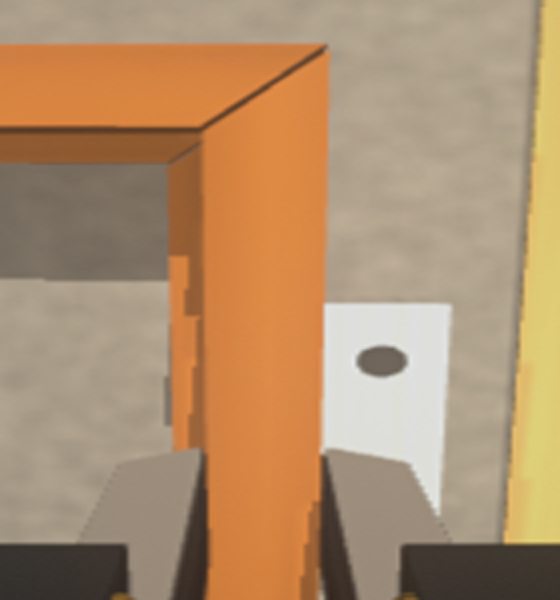

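Run:
```python
from h import *
y=-91.9;x=-2.5
for z in np.arange(16,21,.5):
    robot.move_linear(wld(x,y,z),vel=.03);robot.wait(.2);F=np.mean([jf() for _ in range(3)],0)
    print(z,np.round(F,2),np.round(jig(sensors.get_eef_pos()),2),np.round(sensors.get_torque(),2),R.from_quat(sensors.get_tool_rot()).as_matrix()[:2,2].round(4))
    if F[2]<3.5: break
f=eyes.grab_frame('wrist'); cv2.imwrite('pics/wp6z.png',cv2.resize(f['image'][60:300,210:350],None,fx=4,fy=2.5,interpolation=cv2.INTER_CUBIC));np.save('wp6.npy',f,allow_pickle=True)
f=eyes.grab_frame('side'); cv2.imwrite('pics/s6z.png',cv2.resize(f['image'][160:250,210:330],None,fx=6,fy=6,interpolation=cv2.INTER_CUBIC))
print(sensors.get_clock())
```

```text
16.0 [-6.6  -4.97  8.07] [ -5.98 -92.62  15.17] [-0.86  1.43 -0.03] [-0.008  -0.0013]
16.5 [-6.85 -4.11  7.15] [ -5.96 -92.62  15.19] [-0.86  1.29 -0.03] [-0.0079 -0.0013]
17.0 [-5.17 -3.3   4.18] [ -5.96 -92.56  15.22] [-0.82  1.07 -0.09] [-0.0078 -0.0011]
17.5 [-4.69 -3.75  2.13] [ -5.97 -92.12  15.21] [-0.68  0.95  0.03] [-0.0077 -0.0005]
36.2083
```

View pics/wp6z.png

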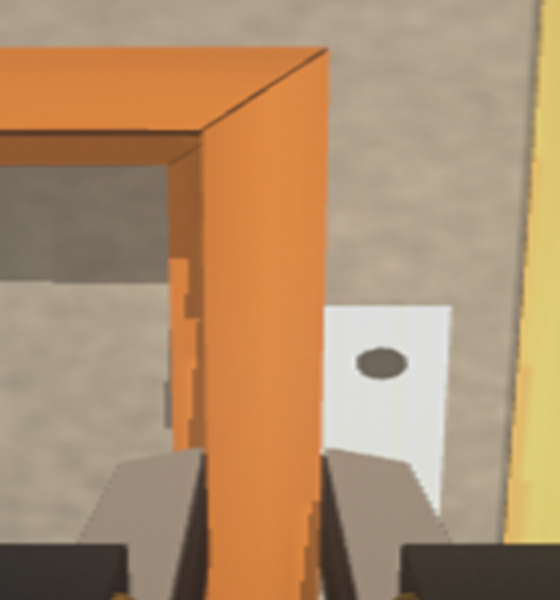

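View pics/s6z.png

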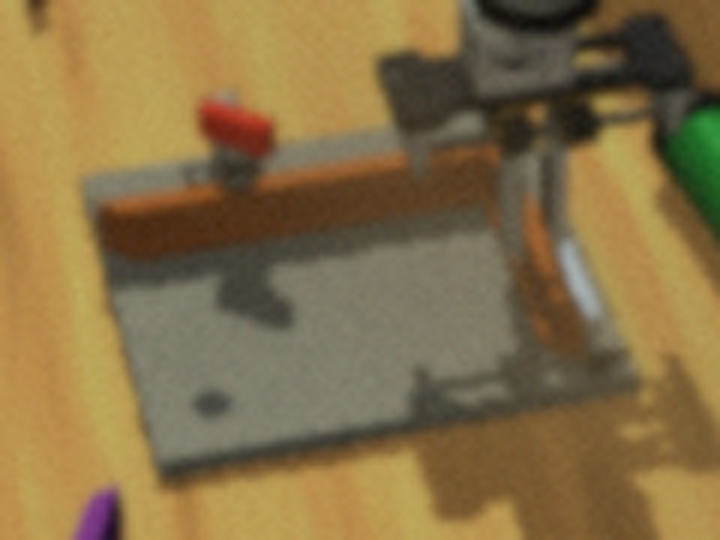

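```bash
cat >> h.py <<'E'
def mf(n=6):
    out=[]
    for _ in range(n): out.append(jf()); robot.wait(.03)
    return np.round(np.mean(out,0),2)
E
python3 - <<'E'
from h import *
x,z=-2.5,17.5
for y in [-91.4,-90.9,-90.4,-89.9]:
    robot.move_linear(wld(x,y,z),vel=.03);robot.wait(.15);F=mf()
    print(y,F,np.round(jig(sensors.get_eef_pos()),2),np.round(sensors.get_torque()[2],2))
    if F[1]<-6: break
f=eyes.grab_frame('wrist'); cv2.imwrite('pics/wp7z.png',cv2.resize(f['image'][60:180,210:330],None,fx=5,fy=5,interpolation=cv2.INTER_CUBIC));np.save('wp7.npy',f,allow_pickle=True)
print(sensors.get_clock())
E
```

```text
-91.4 [-4.79 -3.51  1.88] [ -5.98 -91.85  15.21] -0.05
-90.9 [-4.96 -4.47  1.67] [ -5.99 -91.72  15.2 ] 0.01
-90.4 [-4.69 -5.54  1.8 ] [ -5.99 -91.7   15.2 ] -0.02
-89.9 [-4.87 -6.74  1.7 ] [ -5.99 -91.66  15.2 ] -0.05
38.6583
```

View pics/wp7z.png

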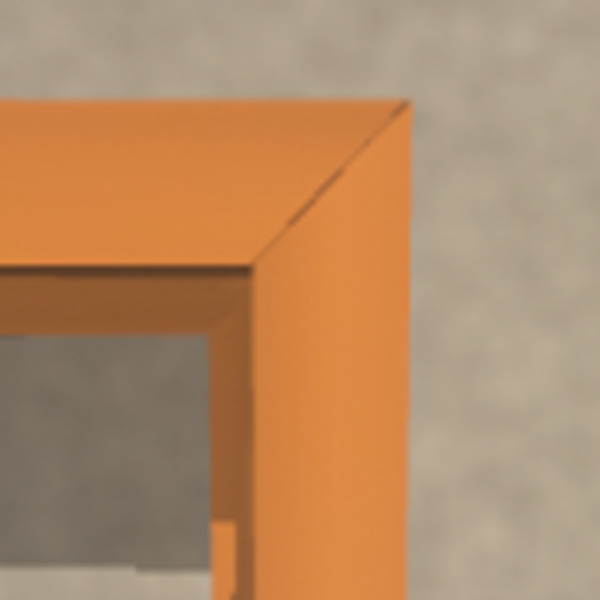

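Run:
```python
from h import *
for x,y,z in [(-1.8,-90.6,17.7),(-1.3,-90.6,18.0)]:
    robot.move_linear(wld(x,y,z),vel=.02);robot.wait(.2);F=mf(10)
    print(x,F,np.round(jig(sensors.get_eef_pos()),2),np.round(sensors.get_torque(),2))
f=eyes.grab_frame('wrist'); cv2.imwrite('pics/wp8z.png',cv2.resize(f['image'][60:180,210:330],None,fx=5,fy=5,interpolation=cv2.INTER_CUBIC));np.save('wp8.npy',f,allow_pickle=True)
f=eyes.grab_frame('top'); cv2.imwrite('pics/t8.png',cv2.resize(f['image'][100:300,160:440],None,fx=2.8,fy=2.8,interpolation=cv2.INTER_CUBIC))
print(sensors.get_clock())
```

```text
-1.8 [-6.08 -4.87  2.47] [ -5.96 -91.66  15.22] [-0.99  1.23 -0.03]
-1.3 [-6.6  -5.63  2.18] [ -5.95 -91.68  15.24] [-1.05  1.32 -0.06]
40.325
```

View pics/wp8z.png

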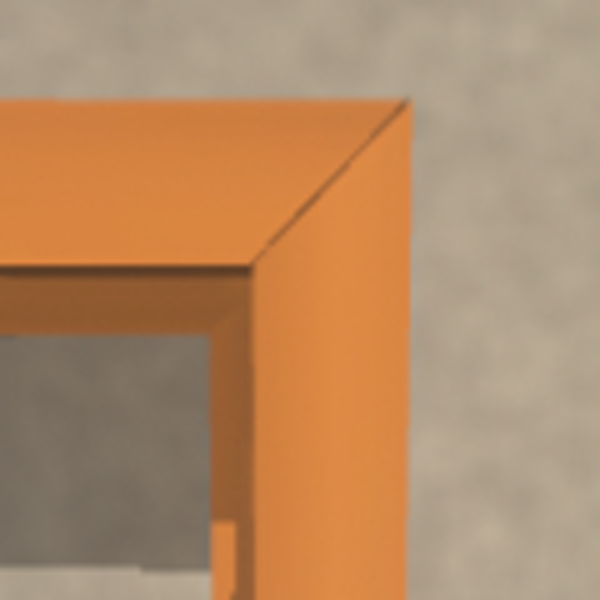

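View pics/t8.png

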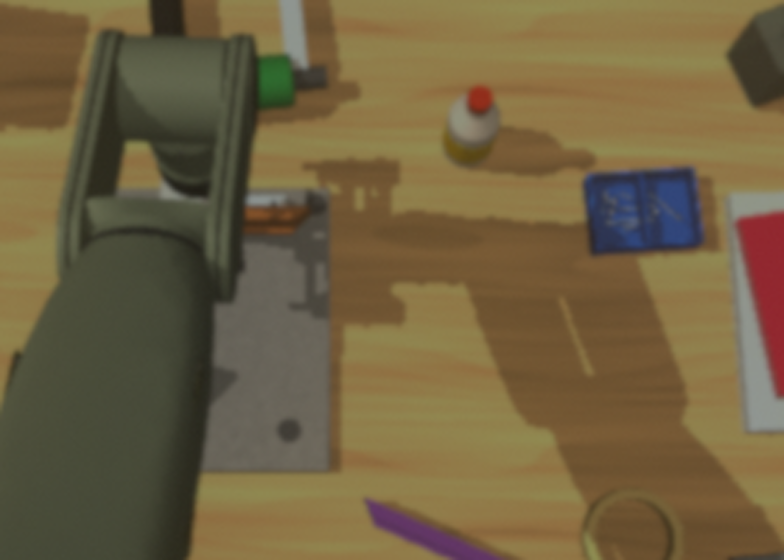

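Run:
```python
from h import *
f=np.load('wp8.npy',allow_pickle=True).item(); im=f['image'].astype(int)
# subpixel edges: orange->notorange (saturation r-b), fence back edge (brightness)
sat=im[...,2]-im[...,0]
E=[];
for v in range(90,236,6):
    r=sat[v,280:300].astype(float); g=np.diff(r); i=np.argmin(g); t=(r[max(0,i-2)]+r[min(19,i+3)])/2
    j=next(k for k in range(max(0,i-2),i+3) if r[k]>=t>r[k+1]); u=280+j+(r[j]-t)/(r[j]-r[j+1]); E.append(px2w(f,u,v,.051))
E=np.array([jig(e)[:2] for e in E]); p=np.polyfit(E[:,1],E[:,0],1); print('outer edge x at y=0,-50',np.polyval(p,[0,-50]),'slope deg',np.degrees(p[0]),E[:,1].min(),E[:,1].max(),np.std(E[:,0]-np.polyval(p,E[:,1])))
br=im.sum(2);G=[]
for v in range(188,256,4):
    r=br[v,300:335].astype(float);g=np.diff(r);i=np.argmin(g);t=(r[max(0,i-2)]+r[i+3])/2
    j=next(k for k in range(max(0,i-2),i+3) if r[k]>=t>r[k+1]); G.append(jig(px2w(f,300+j+(r[j]-t)/(r[j]-r[j+1]),v,.027))[:2])
G=np.array(G);p=np.polyfit(G[:,1],G[:,0],1);print('fence back x',np.polyval(p,-50),np.polyval(p,-75),np.degrees(p[0]),np.std(G[:,0]-np.polyval(p,G[:,1])))
W=cloud(f)
J=(W-corner)@np.stack([xh,yh,[0,0,1]],1)*1000
for n,s in {'short top':(slice(110,235),slice(268,286)),'long top':(slice(84,100),slice(40,250)),'board':(slice(190,230),slice(60,200))}.items():
    z=J[s].reshape(-1,3); A=np.c_[z[:,0],z[:,1],np.ones(len(z))]; print(n,np.nanmedian(z[:,2]),np.linalg.lstsq(A,z[:,2],rcond=None)[0])
```

```text
outer edge x at y=0,-50 [0.76185181 0.70200134] slope deg 0.06858358003057921 -72.3041732282233 -5.81400851185615 0.04312964804064634
fence back x 18.55591625683494 18.53101043287009 0.05707994393927232 0.050963623958610496
 ** On entry to DLASCL parameter number  4 had an illegal value
 ** On entry to DLASCL parameter number  4 had an illegal valueTraceback (most recent call last):
  File "<stdin>", line 18, in <module>
    x, resids, rank, s = _umath_linalg.lstsq(a, b, rcond,
                         ~~~~~~~~~~~~~~~~~~~^^^^^^^^^^^^^
                                             signature=signature)
                                             ^^^^^^^^^^^^^^^^^^^^
    raise LinAlgError("SVD did not converge in Linear Least Squares")
numpy.linalg.LinAlgError: SVD did not converge in Linear Least Squares
```

Run:
```python
from h import *
robot.move_linear(wld(-.8,-90.7,18.1),vel=.02);robot.wait(.4)
for _ in range(3): print(mf(10),np.round(jig(sensors.get_eef_pos()),2),sensors.get_gripper_width(),sensors.get_clock())
f=eyes.grab_frame('wrist'); cv2.imwrite('pics/wp9z.png',cv2.resize(f['image'][60:180,210:330],None,fx=5,fy=5,interpolation=cv2.INTER_CUBIC))
```

```text
[-7.46 -5.2   2.59] [ -5.94 -91.66  15.22] 0.013741596463180551 41.3083
[-7.54 -4.9   2.74] [ -5.91 -91.67  15.26] 0.01414130003500641 41.6417
[-7.58 -5.36  2.7 ] [ -5.92 -91.66  15.24] 0.01387683176764061 41.975
```

View pics/wp9z.png

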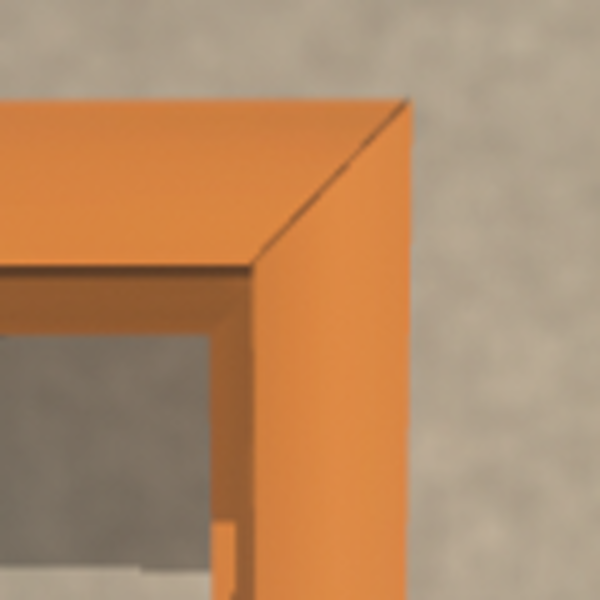

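The mitre is closed, with the tips meeting at about pixel (292, 80), and the push is steady. I'm handing in now.

Run:
```python
from h import *
robot.sign_off()
```

```text
the job is handed in; nothing more can be done
```

I clamped the long rail, placed the short rail against the far fence with its mitre closed, and handed in at about 42 s with the arm still holding and pressing.

- **Clamp:** I turned the red T-knob about 1.5 rad clockwise until the torque rose to 0.8 N m at the end stop, then let go. The picture taken afterwards shows the bar turned by about 85°.
- **Short rail position:** Measured in the wrist image, its outer face is parallel to the far fence within about 0.01°. It is flush within about 0.15 mm, finer than the 2 mm camera calibration can guarantee. The mitre tips coincide, with only a hairline at the joint.
- **Holding force:** Over the last second the wrist pushed a steady 7.5 N at the far fence and 5 N to the left. It also pressed down lightly, about 2.7 N. With the wedge effect of the mitre I estimate about 10 N on the fence. I can't measure the fence force directly, so it lies somewhere between 7.5 and 12.5 N.
- **Sticking on the way in:** The rail first stuck on the board about 2 mm short of the fence because I was pressing down too hard. I eased the downward press and it slid home.
- **Flatness:** I did not get a depth check of how flat the rail lies, because that calculation failed. The tool height and the light contact force suggest it is flat on the board.
- **Rest of the table:** I saw no movement of the other objects in the parts of the pictures I could see. I didn't compare their positions before and after, and the arm hid part of the last top view. I did not re-measure the long rail after clamping, but its tip still lines up with the short rail's mitre.

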